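# Line up the containers by height

### The arm

A 6-joint arm with a two-finger parallel gripper is mounted at the origin on a cart in front of the work surface, level with it; the furniture and walls round the work are solid. World frame = base frame: x ahead of the robot, y to its left, z up, the work surface at z = 0. Lengths are in m, angles in rad, forces in N, time in s.
With the tool pointing down it reaches from about 0.35 to 0.85 m from the base axis. Payload 8.1 kg.
Tool frame: the origin (TCP) lies on the centre line of the jaws, within the pads' length; the fingertips stand 11 mm ahead of it and the grasp point (between the pads) lies 8 mm behind it (tip_reach is the z of the fingertips in the tool frame, in m); z points along the fingers, y is the direction in which the jaws open and shut (so a half turn about z gives the same grasp; the last joint's range is limited). The gripper opens to 93 mm and grips with 3 to 60 N. Pads are 15 mm wide; open, the fingers measure 128 mm over their backs; the gripper's body (75 mm by 188 mm) begins 65 mm behind the grasp point.
Start: joints at [1.196, 0.13, 1.488, -0, 1.523, -0.085], TCP at [0.171, 0.575, 0.23] pointing down, gripper open.
Joint ranges: [-2.96, 2.96], [-0.89, 2.26], [0.02, 2.5], [-1.34, 4.48], [0, 2.73], [-2.66, 2.66]. Speed limits (rad/s): [2.39, 2.39, 2.79, 3.14, 3.14, 3.14].

### API

Orientations are given as a rotation vector (axis times angle).
In Python, from plant import read_state, read_camera, camera_params, close_job, silhouettes, tip_of, tip_reach gives the robot as it stands.
- The arm moves only by the shell command python3 -m creep 'ROWS' [FORCE]. ROWS is JSON, a list of rows, each a list of 5 numbers: the shift along the tool's x, y, z in m, then the turn about the tool's z in rad, then the closure in counts, from 0 (fully open) to 255 (shut). In form: [[dx, dy, dz, twist, gripper], ...]. A call has 1 to 12 rows; each row shifts and turns the commanded pose from where the row before left it, along the tool's axes as they then stand; what a row does not reach is not made up. A row lasts 1/12 s, in which the tool goes at most 41.7 mm and 7.16 degrees, less where a joint would pass 70% of its speed; a pose out of reach is approached as far as the arm can. A call is refused whole if a number of a shift passes 0.0417 or a number of a turn 0.125, either way. A call with a gripper value outside its range is refused whole. The fingers move at their own pace and stop on an object; FORCE is the grip in N (left out, the last holds). Time passes only in rows, so rows that do not move let the fingers close. It gives the time, the measured TCP pose, the force and the opening at its end, in the units of the state.
- read_state(): the state, without advancing time (a new reading comes with each control period).
- read_camera(name): name is "scene" or "top" or "wrist"; returns the picture (420x560x3 uint8, red, green, blue); there is no depth.
- camera_params(name): a dict with "fov_y" (degrees; the focal length in pixels is half the picture's height over the tangent of half this angle, whatever the lens; pixels are square), "cx", "cy" (the principal point, pixels), "k1" (the pictures are not rectified: a ray, as slopes to the right and down, at radius r is drawn at 1 + k1 r^2 times it, then the intrinsics apply), "position" and "rotation" of the camera in the world. Camera axes: x right, y down, z forward; pixel columns grow to the right and rows downward; lengths in m; the calibration is good to about 2 mm. A picture is of the moment at which its call begins: read the wrist's pose just before it. camera_params takes no time and is no camera call; for the wrist camera it gives the pose at the moment of the call.
- close_job(): hands the job in, once; it reports no verdict.
Trained networks look in the newest picture that a camera, given by its name, has taken for a name from the list of things; names that differ only in an ending like _2 or _b are one class to them, and where a whole thing is asked for, a point or a joint stands for the part that bears it (a point fixed in the world has none). Each returns a list of dicts, best first, with "confidence" (0 to 1); they miss things now and then, are a little off and sometimes report something else, mostly with a low value. They report only what shows in the picture. A call takes as long as a camera call. They do not tell look-alikes from the thing itself.
- silhouettes(camera, query): "region" (420x560 bool, what is visible of it) and "pixel" ([column, row] in pixels, amid what is visible of it).
- tip_of(camera, query): "pixel" ([column, row] in pixels: a listed point, or the origin of a listed thing).
The state is a dict: "t": time; "q": joint angles; "dq": joint speeds; "joint_torque": joint torques, N m; "tool_pos": TCP position; "orientation": TCP orientation; "force": force on the tool from outside, world axes, zero at the start; "wrist_torque": the same for the moment, N m; "opening": finger opening in m.
Only numpy, scipy, OpenCV 4.12 (cv2) and the standard library are available. Lean on these libraries where they do the work, as an engineer would, in place of code of your own. Each camera call takes 0.05 s, during which the arm holds its last target.

### The job

Line the four closed containers up by height on the row of four black pads, one upright in the middle of each pad: the shortest on the pad next to the green button, then taller and taller towards the grey button. Keep the containers upright all the time and leave the glass flask alone.

Things in the scene. Friction and masses are not known exactly. Their poses are not given: they have to be found in the camera images.
- small_pot_mid (a point): small white sample pot with a yellow screw cap, the shortest: 56 mm high, 48 mm across, nearly straight sides. Loose, upright. The point is its centre, 28 mm above its underside; z is up
- tub_mid (a point): wide white plastic tub with a blue screw cap, second shortest: 82 mm high, 68 mm across (widest between 10 and 65 mm up). Loose, upright. The point is its centre, 41 mm above its underside; z is up
- brown_bottle_mid (a point): brown bottle with a black screw cap, second tallest: 125 mm high, body 60 mm across, straight up to about 80 mm, then shoulder and cap (36 mm across, top 19 mm). Loose, upright. The point is its centre, 62.5 mm above its underside; z is up
- white_bottle_mid (a point): white bottle with a red screw cap, the tallest: 135 mm high, body 67 mm across, straight up to about 90 mm, then shoulder and cap (43 mm across, top 20 mm). Loose, upright. The point is its centre, 67.5 mm above its underside; z is up
- pad_a_top (a point): black square rubber pad, 96 x 96 mm, with a thin pale ring (79 mm across) round its middle; seen from the robot its place is first from the left in the row of four on the white board (510 x 104 mm). Pads are fixed, 110 mm apart centre to centre. The point is the centre of the pad's flat top, 12 mm above the worktop; y runs along the row
- pad_b_top (a point): black square rubber pad, 96 x 96 mm, with a thin pale ring (79 mm across) round its middle; seen from the robot its place is second from the left in the row of four on the white board (510 x 104 mm). Pads are fixed, 110 mm apart centre to centre. The point is the centre of the pad's flat top, 12 mm above the worktop; y runs along the row
- pad_c_top (a point): black square rubber pad, 96 x 96 mm, with a thin pale ring (79 mm across) round its middle; seen from the robot its place is second from the right in the row of four on the white board (510 x 104 mm). Pads are fixed, 110 mm apart centre to centre. The point is the centre of the pad's flat top, 12 mm above the worktop; y runs along the row
- pad_d_top (a point): black square rubber pad, 96 x 96 mm, with a thin pale ring (79 mm across) round its middle; seen from the robot its place is first from the right in the row of four on the white board (510 x 104 mm). Pads are fixed, 110 mm apart centre to centre. The point is the centre of the pad's flat top, 12 mm above the worktop; y runs along the row
- green_button_top (a point): round green button, 30 mm across, 10 mm high, fixed on the white board at one end of the row, 67 mm from the centre of the end pad; a grey one of the same shape is at the other end. Which end is green changes. The point is the centre of its top, 18 mm above the worktop
- flask_mid (a point): clear glass conical flask with some pale liquid colour in it, 109 mm high, base 67 mm across, loose, standing to the left of the work; not part of the job, to be left alone. The point is its centre, 54.5 mm above its underside. (Also fixed: a vacuum pump, 354 mm high, on the worktop at the far right of the robot)
Not all that is in view belongs to the job. Leave any pink look-alike of the part that bears tub_mid alone. What is shaped like the part that bears small_pot_mid but orange is not meant.

How it is judged:
By the outcome, as a careful person would: the job done as asked, in the order asked, and still so for the second after the job is handed in, with the robot touching nothing.
It also fails if it takes over 112 s, if anything falls off the work surface, if the arm or the gripper's body presses on something with over 40 N, if the wrist force passes 120 N, or if a joint passes its speed limit or range.

## Working session

There is one attempt and no reset: what is moved stays moved. The work goes in short steps, Python scripts to look and compute and a shell command to move; the robot and the scene stay as the last step left them, time stands still between calls to the robot, and variables do not carry over. Pictures are saved under pics/ and viewed, and the job is handed in when it is done.

```bash
ls; mkdir -p pics; cat > h.py <<'E'
import numpy as np, cv2
from plant import *
def shot(name,fn):
    im=read_camera(name); cv2.imwrite('pics/'+fn,im[:,:,::-1]); return im
def ray(cam,px,P=None):
    P=P or camera_params(cam); f=210/np.tan(np.radians(P['fov_y'])/2)
    d=np.array([(px[0]-P['cx'])/f,(px[1]-P['cy'])/f]); u=d.copy()
    for _ in range(30): u=d/(1+P['k1']*(u@u))
    R=np.array(P['rotation'])
    return np.array(P['position']),R@np.array([u[0],u[1],1.])
def atz(cam,px,z,P=None):
    p,d=ray(cam,px,P); return p+d*(z-p[2])/d[2]
def proj(cam,X,P=None):
    P=P or camera_params(cam); f=210/np.tan(np.radians(P['fov_y'])/2)
    c=np.array(P['rotation']).T@(np.array(X)-np.array(P['position'])); u=c[:2]/c[2]
    return u*(1+P['k1']*(u@u))*f+[P['cx'],P['cy']]
E
python3 - <<'E'
from h import *
s=read_state(); print({k:np.round(v,3).tolist() for k,v in s.items()},tip_reach)
for c in['scene','top','wrist']:
    shot(c,c+'0.png'); P=camera_params(c); print(c,{k:np.round(v,4).tolist() for k,v in P.items()})
E
```

```text
pics
{'t': 0.0, 'q': [1.196, 0.131, 1.489, -0.0, 1.523, -0.085], 'dq': [-0.001, 0.001, 0.0, -0.0, 0.001, 0.001], 'joint_torque': [0.0, -55.984, -49.176, 0.077, 0.036, -0.0], 'tool_pos': [0.171, 0.574, 0.229], 'orientation': [-0.454, -3.108, 0.003], 'force': [0.139, 0.698, 0.185], 'wrist_torque': [-0.004, 0.029, 0.012], 'opening': 0.093} 0.011
scene {'fov_y': 52.2852, 'cx': 278.5636, 'cy': 206.1734, 'k1': -0.064, 'position': [-0.0022, -0.501, 0.6573], 'rotation': [-2.071, 0.7926, -0.3829]}
top {'fov_y': 46.6687, 'cx': 277.4311, 'cy': 210.7465, 'k1': -0.1007, 'position': [0.3307, 0.0674, 1.3178], 'rotation': [-2.1074, 2.1639, -0.126]}
wrist {'fov_y': 68.0586, 'cx': 275.6455, 'cy': 207.8823, 'k1': -0.0083, 'position': [0.0904, 0.5995, 0.3836], 'rotation': [2.3126, 1.7252, 0.2627]}
```

```bash
sed -i "s/np.array(P\['rotation'\])/cv2.Rodrigues(np.array(P['rotation'],float))[0]/" h.py; grep -n Rodr h.py
```

```text
9:    R=cv2.Rodrigues(np.array(P['rotation'],float))[0]
15:    c=cv2.Rodrigues(np.array(P['rotation'],float))[0].T@(np.array(X)-np.array(P['position'])); u=c[:2]/c[2]
```

View pics/top0.png

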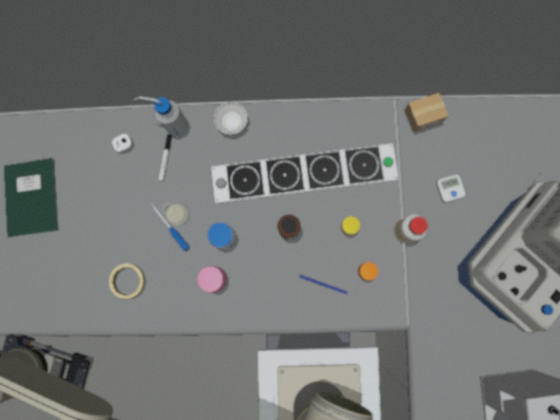

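View pics/scene0.png

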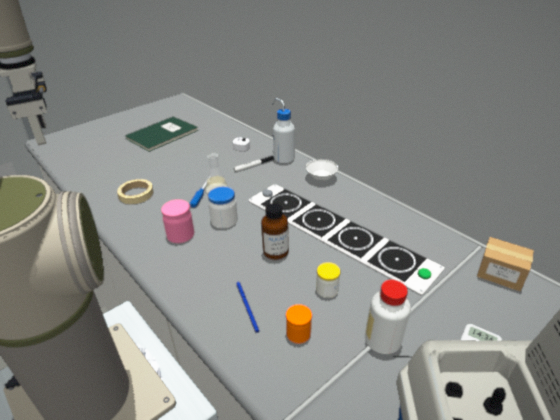

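The top view shows the green button at the right end (388,162) and the grey one at the left (220,183). Targets: small pot (351,226) to pad d, tub (221,236) to c, brown (289,226) to b, white (415,228) to a.

```bash
python3 - <<'E'
from h import *
Z={'small_pot_mid':.028,'tub_mid':.041,'brown_bottle_mid':.0625,'white_bottle_mid':.0675,'pad_a_top':.012,'pad_d_top':.012,'pad_b_top':.012,'pad_c_top':.012,'green_button_top':.018,'flask_mid':.0545}
read_camera('top');read_camera('scene')
for n,z in Z.items():
    r={}
    for c in ['top','scene']:
        for d in tip_of(c,n)[:2]:
            print(n,c,round(d['confidence'],2),np.round(d['pixel'],1),np.round(atz(c,d['pixel'],z)[:2],4))
print(read_state()['t'])
E
```

```text
small_pot_mid top 0.87 [352.3 226.9] [ 0.4674 -0.1009]
small_pot_mid top 0.81 [369.8 269.3] [ 0.3539 -0.1421]
small_pot_mid scene 0.79 [327.6 280.1] [ 0.4727 -0.094 ]
small_pot_mid scene 0.72 [297.  320.2] [ 0.3561 -0.1269]
tub_mid top 0.95 [220.  234.9] [0.4544 0.2503]
tub_mid top 0.61 [212.3 281.6] [0.3323 0.2718]
tub_mid scene 0.62 [177.6 219.8] [0.3438 0.277 ]
tub_mid scene 0.6 [218.5 208.1] [0.444  0.2496]
brown_bottle_mid top 0.57 [294.3 226.4] [0.4693 0.0537]
brown_bottle_mid top 0.21 [325.8 170.2] [ 0.6158 -0.0337]
brown_bottle_mid scene 0.61 [278.1 230. ] [0.4782 0.064 ]
white_bottle_mid top 0.67 [412.2 228. ] [ 0.4559 -0.2508]
white_bottle_mid top 0.32 [323.8 169.1] [ 0.6177 -0.0282]
white_bottle_mid scene 0.74 [388.1 313.1] [ 0.4623 -0.2473]
pad_a_top top 0.63 [244.4 182.5] [0.5995 0.1862]
pad_a_top top 0.61 [325.1 171.2] [ 0.6245 -0.0357]
pad_a_top scene 0.84 [286.6 199.4] [0.621 0.194]
pad_d_top scene 0.73 [395.3 258.8] [ 0.6421 -0.1401]
pad_d_top scene 0.56 [352.4 236.9] [ 0.6302 -0.026 ]
pad_b_top top 0.63 [282.4 174.6] [0.6184 0.0815]
pad_b_top scene 0.82 [318.9 222.2] [0.613  0.0669]
pad_c_top top 0.78 [321.9 170.9] [ 0.6256 -0.027 ]
pad_c_top scene 0.65 [353.1 235.2] [ 0.6362 -0.023 ]
green_button_top top 0.44 [385.1 161.8] [ 0.6449 -0.2007]
green_button_top scene 0.51 [424.4 268.4] [ 0.6569 -0.2039]
flask_mid top 0.97 [171.8 211.7] [0.518  0.3765]
flask_mid scene 0.83 [214.  172.3] [0.5219 0.381 ]
flask_mid scene 0.38 [287.  200.3] [0.578  0.1447]
1.25
```

```bash
cat > m.py <<'E'
from h import *
def pads(cam,im,z=.012,lo=800,hi=4000):
    g=im.max(2); b=(g<55).astype(np.uint8)
    b=cv2.morphologyEx(b,cv2.MORPH_CLOSE,np.ones((5,5)))
    cs,_=cv2.findContours(b,cv2.RETR_EXTERNAL,cv2.CHAIN_APPROX_NONE); out=[]
    for c in cs:
        if lo<cv2.contourArea(c)<hi:
            W=np.array([atz(cam,p,z)[:2] for p in cv2.convexHull(c)[:,0].astype(float)],np.float32)
            r=cv2.minAreaRect(W*1000)
            if 80<min(r[1]) and max(r[1])<110: out.append(r); print(cam,np.round(r[0],1),np.round(r[1],1),round(r[2],1))
    return out
def disc(c,r,z,n=40):
    a=np.linspace(0,2*np.pi,n,endpoint=False); return np.c_[c[0]+r*np.cos(a),c[1]+r*np.sin(a),np.full(n,z)]
CAP={'yellow':((20,35),.056,.044,.024),'blue':((100,118),.082,.066,.034),'red':((0,6),.135,.115,.0215)}
def cap(cam,im,col,guess,P=None,zoff=0):
    (h0,h1),zt,zb,r=CAP[col]; P=P or camera_params(cam)
    hsv=cv2.cvtColor(im,cv2.COLOR_RGB2HSV); m=((hsv[...,0]>=h0)&(hsv[...,0]<=h1)&(hsv[...,1]>130)&(hsv[...,2]>60)).astype(np.uint8)
    n,l,st,ce=cv2.connectedComponentsWithStats(m)
    x=np.array(guess,float)
    gp=proj(cam,[*x,zt+zoff],P); i=min((i for i in range(1,n) if st[i,4]>60),key=lambda i:np.hypot(*(ce[i]-gp)))
    for _ in range(6):
        pts=np.array([proj(cam,X,P) for X in np.r_[disc(x,r,zt+zoff),disc(x,r,zb+zoff)]],np.float32)
        M=cv2.moments(cv2.convexHull(pts)); pc=np.array([M['m10'],M['m01']])/M['m00']
        e=ce[i]-pc; x=x+(atz(cam,gp+e,zt+zoff,P)-atz(cam,gp,zt+zoff,P))[:2]
    print(cam,col,np.round(x,4),'area',st[i,4],round(M['m00'])); return x
E
python3 - <<'E'
from m import *
for c in['top','scene']:
    im=read_camera(c)
    pads(c,im)
    for col,g in dict(yellow=(.467,-.1),blue=(.45,.25),red=(.456,-.25)).items(): cap(c,im,col,g)
    cv2.imwrite(f'pics/z_{c}.png',cv2.resize(im[130:280,190:450,::-1] if c=='top' else im[160:360,190:450,::-1],None,fx=3,fy=3,interpolation=cv2.INTER_CUBIC)[:600,:800])
    for d in silhouettes(c,'brown_bottle_mid')[:1]:
        ys,xs=np.nonzero(d['region']); print(d['confidence'],xs.min(),xs.max(),ys.min(),ys.max())
E
```

```text
top yellow [ 0.4701 -0.0938] area 230 276
top blue [0.4521 0.2464] area 440 568
top red [ 0.4565 -0.2511] area 211 274
0.6 277 300 214 239
scene yellow [ 0.4752 -0.0912] area 330 417
scene blue [0.4567 0.2512] area 344 487
scene red [ 0.4599 -0.2497] area 536 609
0.84 261 289 203 259
```

View pics/z_top.png

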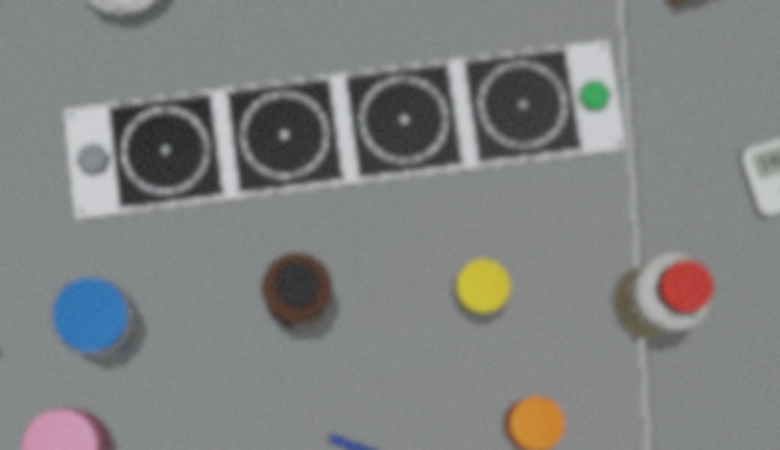

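The zoomed top view shows the pads' centre dots at about (245,180), (284.5,174.5), (324.5,169.5), (364,164.5) in full-picture pixels.

```bash
python3 - <<'E'
from m import *
from scipy.optimize import least_squares
def dot(im,p,w=3):
    g=cv2.GaussianBlur(im.max(2).astype(float),(0,0),.7); x,y=map(int,np.round(p))
    s=g[y-w:y+w+1,x-w:x+w+1]; s=np.clip(s-np.percentile(s,60),0,None); Y,X=np.mgrid[y-w:y+w+1,x-w:x+w+1]
    return np.array([(s*X).sum(),(s*Y).sum()])/s.sum()
T={}
ci=read_camera('top'); 
obs=[(i,'top',dot(ci,p)) for i,p in enumerate([(245,180),(284.5,174.5),(324.5,169.5),(364,164.5)])]
si=read_camera('scene')
wt={i:atz('top',o,.012) for i,_,o in obs}
for i in range(4):
    p=proj('scene',wt[i]); q=dot(si,p,4); print(i,np.round(wt[i][:2],4),'scene pred',p.round(1),'found',q.round(1),np.round(atz('scene',q,.012)[:2],4))
E
```

```text
0 [0.608  0.1854] scene pred [285.1 202.7] found [285.5 202. ] [0.6109 0.1873]
1 [0.6188 0.0762] scene pred [317.9 219.6] found [318.5 218.8] [0.6222 0.0773]
2 [ 0.6297 -0.0338] scene pred [354.8 238.6] found [355.2 237.6] [ 0.6331 -0.0322]
3 [ 0.6406 -0.143 ] scene pred [396.  259.8] found [396.5 258.7] [ 0.6442 -0.1417]
```

View pics/z_scene.png

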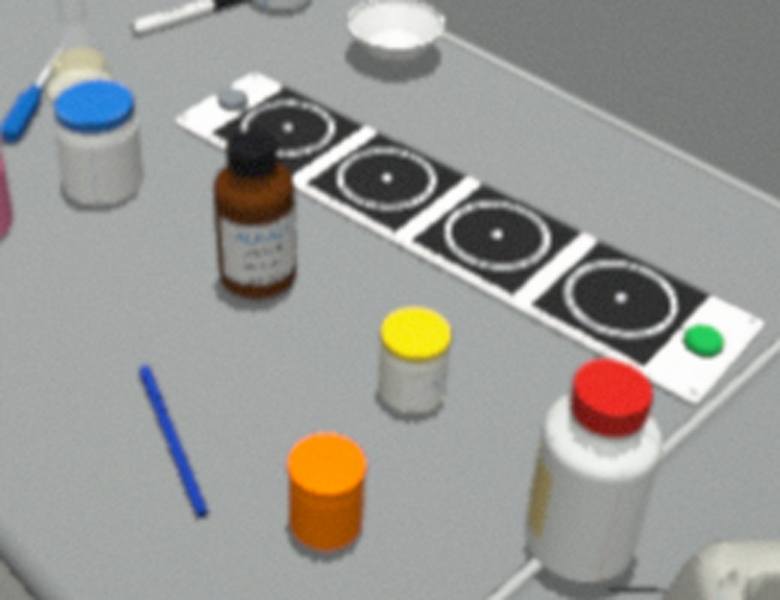

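```bash
python3 -m creep '[[0,0,0,0.118,0],[0,0,0,0.118,0],[0,0,0,0.118,0],[0,0,0,0.118,0],[0,0,0,0.118,0],[0,0,0,0.118,0],[0,0,0,0.118,0],[0,0,0,0.118,0],[0,0,0,0.118,0],[0,0,0,0.118,0]]' 30
cat >> m.py <<'E'
def go(t,yaw=None):
    s=read_state(); R=cv2.Rodrigues(np.array(s['orientation'],float))[0]
    d=np.array(t)-np.array(s['tool_pos']); print('t',round(s['t'],2),'pos',np.round(s['tool_pos'],4),'yaw',round(np.arctan2(R[1,1],R[0,1]),4),'tilt z',np.round(R[:,2],3),'F',np.round(s['force'],1),'open',round(s['opening'],4),'tool delta',np.round(R.T@d,4))
E
python3 - <<'E'
from m import *
im=read_camera('top')
hs=silhouettes('top','brown_bottle_mid')[0]
# brown cap: dark blob
g=im.max(2); m=np.zeros_like(g); m[212:240,276:304]=1
b=((g<62)&(m>0)).astype(np.uint8); M=cv2.moments(b,True); p=(M['m10']/M['m00'],M['m01']/M['m00']); print(p,M['m00'],atz('top',p,.118)[:2], hs['pixel'],atz('top',hs['pixel'],.08))
print('pump',atz('top',(468,268),.2)[:2],atz('top',(468,268),.05)[:2])
go([.47,-.09,.2])
E
```

```text
t: 2.38
tool_pos: [0.1714, 0.575, 0.2296]
orientation: [-2.113, -2.325, 0.0]
force: [0.3, -0.7, 0.1]
opening: 0.0933
(288.5472972972973, 224.54054054054055) 148.0 [0.46817906 0.06839117] [289.9, 226.1] [0.46842505 0.06507847 0.08      ]
pump [ 0.34641208 -0.34135302] [ 0.34851397 -0.39619762]
t 2.48 pos [0.1714 0.575  0.2296] yaw 0.0986 tilt z [ 0. -0. -1.] F [-0.6  0.8 -0.3] open 0.0931 tool delta [-0.6912  0.2316  0.0296]
```

```bash
R='x'; python3 -m creep '[[-0.0346,0.0116,0,0,0],[-0.0346,0.0116,0,0,0],[-0.0346,0.0116,0,0,0],[-0.0346,0.0116,0,0,0],[-0.0346,0.0116,0,0,0],[-0.0346,0.0116,0,0,0],[-0.0346,0.0116,0,0,0],[-0.0346,0.0116,0,0,0],[-0.0346,0.0116,0,0,0],[-0.0346,0.0116,0,0,0]]' && python3 -m creep '[[-0.0346,0.0116,0,0,0],[-0.0346,0.0116,0,0,0],[-0.0346,0.0116,0,0,0],[-0.0346,0.0116,0,0,0],[-0.0346,0.0116,0,0,0],[-0.0346,0.0116,0,0,0],[-0.0346,0.0116,0,0,0],[-0.0346,0.0116,0,0,0],[-0.0346,0.0116,0,0,0],[-0.0346,0.0116,0,0,0],[0,0,0,0,0],[0,0,0,0,0]]'
python3 - <<'E'
from m import *
P=camera_params('wrist'); im=shot('wrist','w1.png'); cap('wrist',im,'yellow',(.472,-.092),P)
for n,p in dict(pot=(.4727,-.0925,.056),c=(.6314,-.033,.012),b=(.6205,.0768,.012),d=(.6424,-.1424,.012),brown=(.468,.067,.125)).items(): print(n,proj('wrist',p,P).round(1))
go([.4727,-.0925,.022])
E
```

```text
t: 3.32
tool_pos: [0.3221, 0.2409, 0.2299]
orientation: [2.1, 2.336, 0.001]
force: [0.3, 0.7, -0.1]
opening: 0.0929
t: 4.32
tool_pos: [0.4721, -0.0917, 0.2293]
orientation: [-2.105, -2.331, 0.001]
force: [-0.2, 0.8, -0.2]
opening: 0.0932
wrist yellow [ 0.4691 -0.0946] area 1006 1543
pot [276.5 192.6]
c [414.9 148.1]
b [428.7  44.9]
d [403.4 234.3]
brown [292.9   4.4]
t 4.37 pos [ 0.4718 -0.0905  0.2294] yaw 0.1024 tilt z [-0.001  0.001 -1.   ] F [-0.1  0.5  0.1] open 0.0929 tool delta [-0.0023  0.0008  0.2074]
```

View pics/w1.png

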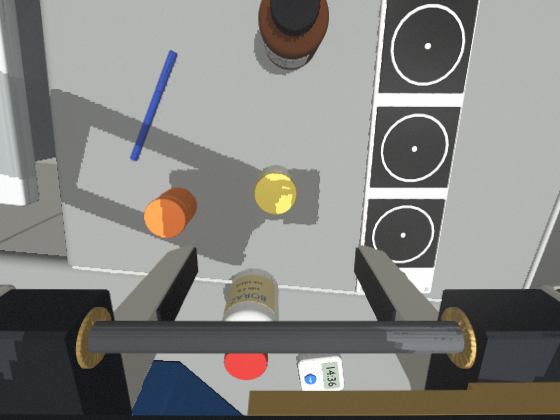

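The wrist view confirms the pad estimates: predicted dots fall on those seen, b (428,45), c (415,149), d (403,235). The pot is at (276,194), as predicted. Descending.

```bash
python3 -m creep '[[-0.001,0,0.025,0,0],[-0.001,0.0008,0.025,0,0],[0,0,0.025,0,0],[0,0,0.025,0,0],[0,0,0.025,0,0],[0,0,0.025,0,0],[0,0,0.02,0,0],[0,0,0.015,0,0],[0,0,0.012,0,0],[0,0,0.01,0,0],[0,0,0,0,0],[0,0,0,0,0]]' 
python3 -m creep '[[0,0,0,0,160],[0,0,0,0,160],[0,0,0,0,160],[0,0,0,0,160],[0,0,0,0,160],[0,0,0,0,160],[0,0,0,0,160],[0,0,0,0,160]]' 20
python3 - <<'E'
from m import *
go([.6424,-.1424,.034])
E
```

```text
t: 5.37
tool_pos: [0.4727, -0.0912, 0.0227]
orientation: [-2.104, -2.332, 0.0]
force: [0.8, 0.0, -0.5]
opening: 0.0929
t: 6.03
tool_pos: [0.4729, -0.092, 0.0226]
orientation: [-2.106, -2.331, 0.0]
force: [-0.6, -0.1, -0.6]
opening: 0.0449
t 6.03 pos [ 0.4729 -0.092   0.0226] yaw 0.101 tilt z [-0.  0. -1.] F [-0.6 -0.1 -0.6] open 0.0449 tool delta [-0.0672  0.1635 -0.0114]
```

```bash
python3 -m creep '[[0,0,-0.005,0,160],[0,0,-0.012,0,160],[0,0,-0.015,0,160],[0,0,-0.013,0,160],[-0.0033,0.008,0,0,160],[-0.0067,0.0165,0,0,160],[-0.0083,0.02,0,0,160],[-0.0083,0.02,0,0,160],[-0.0083,0.02,0,0,160],[-0.0083,0.02,0,0,160],[-0.0083,0.02,0,0,160],[-0.0083,0.02,0,0,160]]' 
python3 -m creep '[[-0.0057,0.012,0,0,160],[-0.002,0.006,0,0,160],[0,0,0,0,160],[0,0,0,0,160],[0,0,0,0,160]]'
python3 - <<'E'
from m import *
P=camera_params('wrist'); im=shot('wrist','w2.png')
for _ in range(3): go([.6424,-.1424,.0352]); read_camera('wrist')
E
```

```text
t: 7.03
tool_pos: [0.6239, -0.1373, 0.0664]
orientation: [-2.106, -2.33, 0.0]
force: [0.6, -0.2, 0.0]
opening: 0.0449
t: 7.45
tool_pos: [0.6406, -0.1424, 0.067]
orientation: [-2.106, -2.33, 0.001]
force: [-1.0, -0.3, -0.1]
opening: 0.0449
t 7.5 pos [ 0.6407 -0.1424  0.0672] yaw 0.1011 tilt z [-0.001  0.    -1.   ] F [-0.6 -0.   0.2] open 0.0447 tool delta [-0.0002  0.0018  0.032 ]
t 7.55 pos [ 0.6408 -0.1425  0.0675] yaw 0.1011 tilt z [-0.001  0.    -1.   ] F [ 0.8 -0.3 -0.5] open 0.0447 tool delta [-0.0001  0.0016  0.0323]
t 7.6 pos [ 0.6409 -0.1425  0.0676] yaw 0.1011 tilt z [-0.  0. -1.] F [-0.6  0.9 -0.5] open 0.0447 tool delta [-0.      0.0015  0.0324]
```

View pics/w2.png

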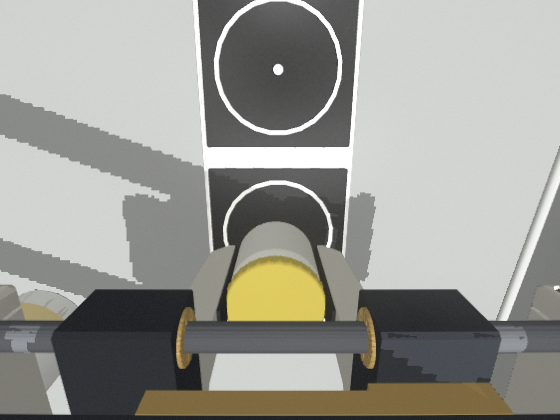

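The pot is held upright over pad d; pad c's dot is at (278,69).

```bash
python3 - <<'E'
from m import *
P=camera_params('wrist'); print(atz('wrist',(278,69.5),.012,P))
E
python3 -m creep '[[0,0.0015,0.01,0,160],[0,0,0.01,0,160],[0,0,0.006,0,160],[0,0,0.004,0,160],[0,0,0.002,0,160],[0,0,0,0,160],[0,0,0,0,160]]'
python3 - <<'E'
from m import *
go([.6424,-.1424,.0342])
E
```

```text
[ 0.63110714 -0.03408966  0.012     ]
t: 8.23
tool_pos: [0.6429, -0.1426, 0.0353]
orientation: [-2.106, -2.331, 0.0]
force: [-0.9, 0.1, -0.3]
opening: 0.0445
t 8.23 pos [ 0.6429 -0.1426  0.0353] yaw 0.101 tilt z [-0.  0. -1.] F [-0.9  0.1 -0.3] open 0.0445 tool delta [ 0.0003 -0.0005  0.0011]
```

```bash
python3 -m creep '[[0,0,0.001,0,160],[0,0,0,0,160],[0,0,0,0,120],[0,0,0,0,100],[0,0,0,0,60],[0,0,0,0,0],[0,0,0,0,0],[0,0,-0.01,0,0],[0,0,-0.02,0,0],[0,0,-0.03,0,0],[0,0,-0.035,0,0],[0,0,-0.035,0,0]]'
python3 -m creep '[[0,0,-0.035,0,0],[0,0,-0.03,0,0],[0,0,0,0,0]]'
python3 - <<'E'
from m import *
P=camera_params('wrist'); im=shot('wrist','w3.png'); 
print(proj('wrist',(.6424,-.1424,.068),P),proj('wrist',(.6314,-.033,.012),P))
im=shot('top','t3.png')
go([.4544,.249,.2]); 
E
```

```text
t: 9.23
tool_pos: [0.6424, -0.1424, 0.1662]
orientation: [-2.106, -2.33, 0.001]
force: [-0.3, 0.0, 0.1]
opening: 0.0928
t: 9.48
tool_pos: [0.6464, -0.1436, 0.24]
orientation: [2.098, 2.322, 0.009]
force: [0.5, 0.1, 1.0]
opening: 0.0929
[270.45494436 189.82210556] [270.29238255  84.65465574]
t 9.58 pos [ 0.6442 -0.143   0.233 ] yaw 0.101 tilt z [ 0.005 -0.002 -1.   ] F [-0.5  1.  -0.3] open 0.0931 tool delta [ 0.4092 -0.1495  0.0314]
```

View pics/w3.png

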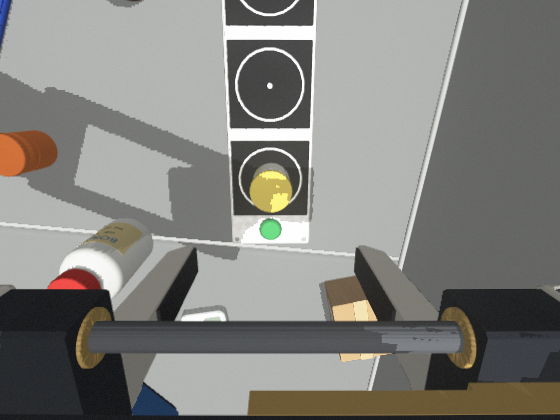

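Pot sits upright in the ring on pad d (270,191). Now to the tub.

```bash
python3 -m creep '[[0.015,-0.0055,0,0,0],[0.03,-0.011,0,0,0],[0.034,-0.0124,0,0,0],[0.034,-0.0124,0,0,0],[0.034,-0.0124,0,0,0],[0.034,-0.0124,0,0,0],[0.034,-0.0124,0,0,0],[0.034,-0.0124,0,0,0],[0.034,-0.0124,0,0,0],[0.034,-0.0124,0,0,0],[0.034,-0.0124,0,0,0],[0.034,-0.0124,0,0,0]]'
python3 -m creep '[[0.017,-0.006,0,0,0],[0.007,-0.0025,0,0,0],[0,0,0,0,0],[0,0,0,0,0],[0,0,0,0,0]]'
python3 - <<'E'
from m import *
P=camera_params('wrist'); im=shot('wrist','w4.png'); cap('wrist',im,'blue',(.4544,.249),P)
print(proj('wrist',(.4544,.249,.082),P))
go([.4544,.249,.035]); 
E
```

```text
t: 10.58
tool_pos: [0.4624, 0.2272, 0.228]
orientation: [-2.106, -2.33, 0.004]
force: [0.4, -0.9, 0.2]
opening: 0.0931
t: 11.0
tool_pos: [0.4539, 0.248, 0.2291]
orientation: [2.108, 2.329, -0.002]
force: [0.5, 0.1, 0.9]
opening: 0.0931
wrist blue [0.4527 0.2454] area 2976 3553
[276.67970901 197.24174022]
t 11.05 pos [0.454  0.2479 0.2292] yaw 0.0994 tilt z [-0.    -0.001 -1.   ] F [0.5 0.5 0.2] open 0.0929 tool delta [0.0011 0.0006 0.1942]
```

View pics/w4.png

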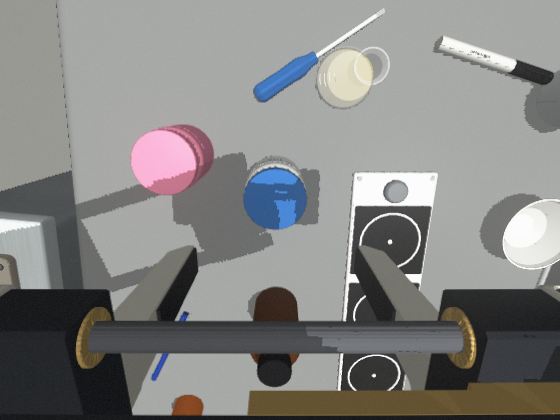

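The tub cap is centred at (275,198) and predicted at (277,197); the pink look-alike (165,160) and the flask (345,78) are clear. Descend.

```bash
python3 -m creep '[[0.001,0.0004,0.025,0,0],[0,0,0.025,0,0],[0,0,0.025,0,0],[0,0,0.025,0,0],[0,0,0.025,0,0],[0,0,0.025,0,0],[0,0,0.018,0,0],[0,0,0.014,0,0],[0,0,0.008,0,0],[0,0,0.004,0,0],[0,0,0,0,0],[0,0,0,0,0]]' 
python3 -m creep '[[0,0,0,0,120],[0,0,0,0,120],[0,0,0,0,120],[0,0,0,0,120],[0,0,0,0,120],[0,0,0,0,120],[0,0,0,0,120],[0,0,0,0,120]]' 25
python3 - <<'E'
from m import *
go([.6314,-.0333,.048])
E
```

```text
t: 12.05
tool_pos: [0.4546, 0.2501, 0.0364]
orientation: [2.107, 2.33, 0.001]
force: [-0.7, -0.0, 0.4]
opening: 0.0931
t: 12.72
tool_pos: [0.454, 0.2504, 0.0361]
orientation: [2.106, 2.331, 0.001]
force: [-1.7, 0.0, 5.6]
opening: 0.0661
t 12.72 pos [0.454  0.2504 0.0361] yaw 0.101 tilt z [ 0.  0. -1.] F [-1.7  0.   5.6] open 0.0661 tool delta [-0.3002  0.1479 -0.0119]
```

```bash
python3 -m creep '[[0,0,-0.005,0,120],[0,0,-0.012,0,120],[0,0,-0.02,0,120],[0,0,-0.025,0,120],[0,0,-0.025,0,120],[0,0,-0.023,0,120],[0,0,-0.015,0,120],[0,0,-0.005,0,120],[-0.01,0.005,0,0,120],[-0.02,0.01,0,0,120],[-0.025,0.0123,0,0,120],[-0.025,0.0123,0,0,120]]'
python3 -m creep '[[-0.025,0.0123,0,0,120],[-0.025,0.0123,0,0,120],[-0.025,0.0123,0,0,120],[-0.025,0.0123,0,0,120],[-0.025,0.0123,0,0,120],[-0.025,0.0123,0,0,120],[-0.025,0.0123,0,0,120],[-0.02,0.0105,0,0,120],[-0.015,0.008,0,0,120],[-0.01,0.004,0,0,120],[0,0,0,0,120],[0,0,0,0,120]]'
python3 - <<'E'
from m import *
P=camera_params('wrist'); im=shot('wrist','w5.png')
go([.6314,-.0333,.048])
E
```

```text
t: 13.72
tool_pos: [0.5008, 0.1732, 0.1639]
orientation: [-2.104, -2.331, 0.004]
force: [0.0, -0.9, -1.9]
opening: 0.0667
t: 14.72
tool_pos: [0.6307, -0.0336, 0.1643]
orientation: [-2.106, -2.328, 0.002]
force: [-0.9, 0.1, -1.0]
opening: 0.0662
t 14.77 pos [ 0.6307 -0.0328  0.1647] yaw 0.1009 tilt z [-0.002  0.001 -1.   ] F [-0.4  0.1 -2.2] open 0.066 tool delta [-0.0006  0.0009  0.1167]
```

View pics/w5.png

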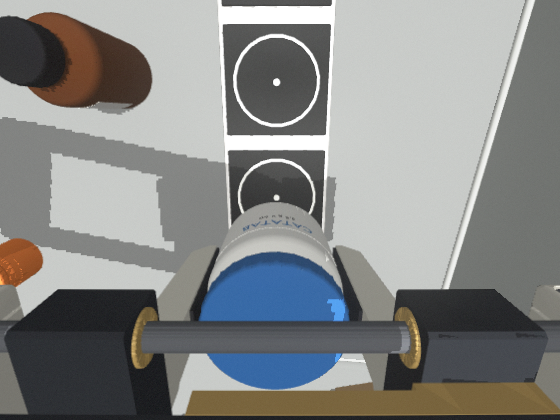

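```bash
python3 - <<'E'
from m import *
P=camera_params('wrist'); print(atz('wrist',(275.5,320),.2107,P),atz('wrist',(276,197.5),.012,P),atz('wrist',(277,82),.012,P))
for z in(.2107,): print(cv2.minAreaRect(np.array([proj('wrist',X,P) for X in disc((.6307,-.0335),.033,z)],np.float32)))
E
python3 -m creep '[[0,0.0009,0.015,0,120],[0,0,0.02,0,120],[0,0,0.02,0,120],[0,0,0.02,0,120],[0,0,0.014,0,120],[0,0,0.01,0,120],[0,0,0.007,0,120],[0,0,0.005,0,120],[0,0,0.003,0,120],[0,0,0.0015,0,120],[0,0,0,0,120],[0,0,0,0,120]]'
python3 - <<'E'
from m import *
go([.6314,-.0333,.048])
E
```

```text
[ 0.63012007 -0.0310203   0.2107    ] [ 0.63047298 -0.03348426  0.012     ] [0.62017008 0.07631543 0.012     ]
((276.33038330078125, 319.864501953125), (158.18841552734375, 134.1887664794922), 7.062597274780273)
t: 15.77
tool_pos: [0.633, -0.0332, 0.051]
orientation: [2.106, 2.33, 0.001]
force: [-0.5, 0.4, -2.1]
opening: 0.0664
t 15.77 pos [ 0.633  -0.0332  0.051 ] yaw 0.1009 tilt z [ 0.001 -0.    -1.   ] F [-0.5  0.4 -2.1] open 0.0664 tool delta [ 0.0001 -0.0016  0.0029]
```

```bash
python3 -m creep '[[0,-0.0012,0.0015,0,120],[0,0,0.001,0,120],[0,0,0,0,120],[0,0,0,0,120],[0,0,0,0,60],[0,0,0,0,30],[0,0,0,0,0],[0,0,0,0,0],[0,0,0,0,0],[0,0,-0.01,0,0],[0,0,-0.02,0,0],[0,0,-0.035,0,0]]'
python3 -m creep '[[0,0,-0.035,0,0],[0,0,-0.035,0,0],[0,0,-0.03,0,0],[0,0,-0.02,0,0],[0,0,0,0,0]]'
python3 - <<'E'
from m import *
P=camera_params('wrist'); im=shot('wrist','w6.png'); 
print(proj('wrist',(.6314,-.0333,.094),P))
go([.4705,.067,.2]); 
E
```

```text
t: 16.77
tool_pos: [0.6281, -0.0328, 0.1094]
orientation: [-2.102, -2.326, 0.007]
force: [0.7, 0.0, -0.6]
opening: 0.093
t: 17.18
tool_pos: [0.634, -0.0336, 0.2406]
orientation: [2.101, 2.324, 0.009]
force: [0.9, -0.9, 1.2]
opening: 0.0932
[271.94142505 197.52564302]
t 17.23 pos [ 0.6331 -0.0335  0.2374] yaw 0.101 tilt z [ 0.007 -0.001 -1.   ] F [-0.5  0.  -0.1] open 0.0929 tool delta [ 0.1164 -0.1519  0.0362]
```

View pics/w6.png

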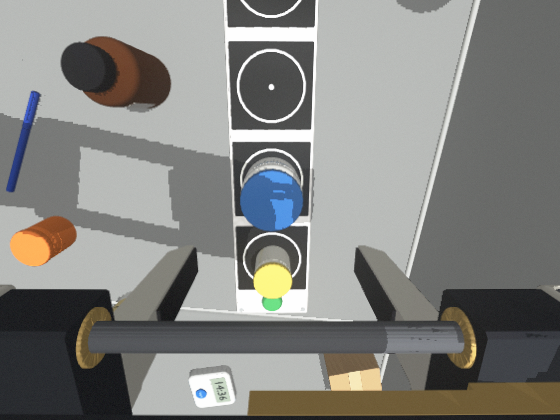

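Tub upright on pad c, cap at (271,199) against a predicted (272,198). Now the brown bottle.

```bash
python3 -m creep '[[0.008,-0.01,0,0,0],[0.015,-0.02,0,0,0],[0.02,-0.026,0,0,0],[0.02,-0.026,0,0,0],[0.02,-0.026,0,0,0],[0.0154,-0.02,0,0,0],[0.011,-0.015,0,0,0],[0.007,-0.009,0,0,0],[0,0,0,0,0],[0,0,0,0,0],[0,0,0,0,0],[0,0,0,0,0]]'
python3 - <<'E'
from m import *
P=camera_params('wrist'); im=shot('wrist','w7.png'); 
print(proj('wrist',(.4705,.067,.125),P),proj('wrist',(.4705,.067,.08),P))
go([.4705,.067,.062]); 
E
```

```text
t: 18.23
tool_pos: [0.4686, 0.0668, 0.2322]
orientation: [-2.107, -2.33, 0.001]
force: [0.4, 0.4, 0.5]
opening: 0.0931
[278.28890051 210.35775403] [277.95610174 196.8399059 ]
t 18.28 pos [0.4686 0.0668 0.2322] yaw 0.1003 tilt z [-0.001 -0.    -1.   ] F [-0.5  0.6  0.3] open 0.0929 tool delta [1.000e-04 2.000e-03 1.702e-01]
```

View pics/w7.png

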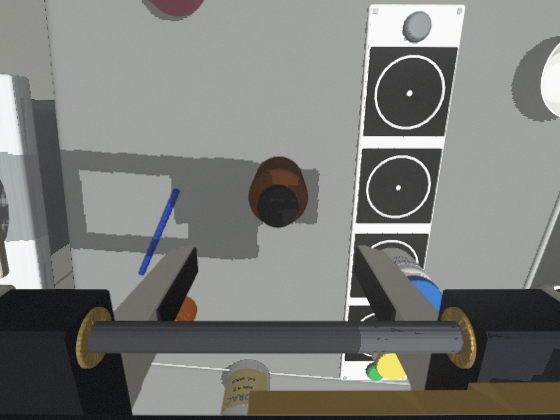

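The brown cap is at (278,207.5), a hair up from the prediction, so I correct by 1.7 mm and descend.

```bash
python3 -m creep '[[0.0017,0.002,0.02,0,0],[0,0,0.025,0,0],[0,0,0.025,0,0],[0,0,0.025,0,0],[0,0,0.025,0,0],[0,0,0.02,0,0],[0,0,0.015,0,0],[0,0,0.01,0,0],[0,0,0.005,0,0],[0,0,0,0,0],[0,0,0,0,0]]' 
python3 -m creep '[[0,0,0,0,140],[0,0,0,0,140],[0,0,0,0,140],[0,0,0,0,140],[0,0,0,0,140],[0,0,0,0,140],[0,0,0,0,140],[0,0,0,0,140]]' 25
python3 - <<'E'
from m import *
go([.6205,.0765,.074])
E
```

```text
t: 19.2
tool_pos: [0.4706, 0.069, 0.0632]
orientation: [2.106, 2.33, 0.001]
force: [-0.1, 0.2, 0.2]
opening: 0.0931
t: 19.87
tool_pos: [0.4703, 0.0692, 0.0629]
orientation: [2.106, 2.331, 0.001]
force: [0.1, 1.0, 1.9]
opening: 0.0593
t 19.87 pos [0.4703 0.0692 0.0629] yaw 0.1011 tilt z [ 0.  0. -1.] F [0.1 1.  1.9] open 0.0593 tool delta [-0.0079  0.1502 -0.011 ]
```

```bash
python3 -m creep '[[0,0,-0.005,0,140],[0,0,-0.012,0,140],[0,0,-0.015,0,140],[0,0,-0.01,0,140],[0,0,-0.003,0,140],[0,0.006,0,0,140],[0,0.012,0,0,140],[-0.001,0.018,0,0,140],[-0.001,0.02,0,0,140],[-0.001,0.02,0,0,140],[-0.001,0.02,0,0,140],[-0.001,0.02,0,0,140]]'
python3 -m creep '[[-0.001,0.016,0,0,140],[-0.001,0.01,0,0,140],[-0.001,0.0055,0,0,140],[0,0.0025,0,0,140],[0,0,0,0,140],[0,0,0,0,140],[0,0,0,0,140]]'
python3 - <<'E'
from m import *
P=camera_params('wrist'); im=shot('wrist','w8.png')
s=read_state()['tool_pos']; z=s[2]+.125-.063; print(z,proj('wrist',(s[0],s[1],z),P))
go([.6205,.0765,.0745])
E
```

```text
t: 20.87
tool_pos: [0.5867, 0.0759, 0.1064]
orientation: [-2.106, -2.33, 0.002]
force: [-0.3, -0.4, -1.3]
opening: 0.0591
t: 21.45
tool_pos: [0.6195, 0.0763, 0.1074]
orientation: [-2.106, -2.33, 0.001]
force: [0.5, 0.1, -2.0]
opening: 0.0591
0.1695869237602448 [276.81745651 352.54105577]
t 21.5 pos [0.6196 0.0763 0.1076] yaw 0.1011 tilt z [-0.  0. -1.] F [-0.6  0.5 -1.7] open 0.0592 tool delta [0.0001 0.0009 0.0331]
```

View pics/w8.png

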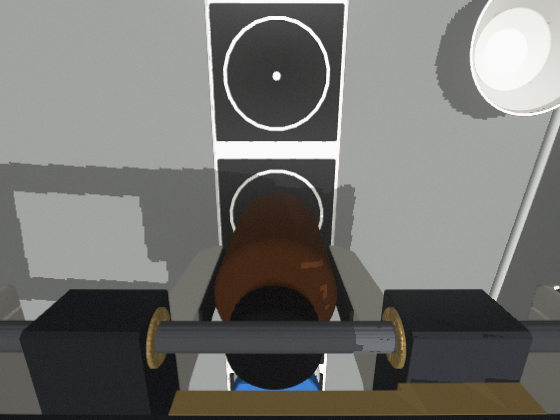

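```bash
python3 - <<'E'
from m import *
P=camera_params('wrist')
pts=np.array([proj('wrist',X,P) for X in disc((.6196,.0763),.018,.1695)]); print(pts.min(0),pts.max(0)); print(atz('wrist',(276.5,76),.012,P))
E
python3 -m creep '[[0,0.0003,0.01,0,140],[0,0,0.01,0,140],[0,0,0.006,0,140],[0,0,0.004,0,140],[0,0,0.002,0,140],[0,0,0,0,140],[0,0,0,0,140]]'
python3 - <<'E'
from m import *
go([.6205,.0765,.0745])
E
```

```text
[227.68154484 310.34255091] [325.7763016  390.02460973]
[0.60873992 0.18485292 0.012     ]
t: 22.08
tool_pos: [0.6203, 0.0763, 0.0753]
orientation: [-2.106, -2.331, 0.0]
force: [0.8, 0.8, -2.1]
opening: 0.0594
t 22.08 pos [0.6203 0.0763 0.0753] yaw 0.101 tilt z [-0.  0. -1.] F [ 0.8  0.8 -2.1] open 0.0594 tool delta [0.0002 0.0002 0.0008]
```

```bash
python3 -m creep '[[0,0,0.0008,0,140],[0,0,0,0,140],[0,0,0,0,110],[0,0,0,0,80],[0,0,0,0,40],[0,0,0,0,0],[0,0,0,0,0],[0,0,0,0,0],[0,0,-0.01,0,0],[0,0,-0.02,0,0],[0,0,-0.03,0,0],[0,0,-0.03,0,0]]'
python3 -m creep '[[0,0,-0.03,0,0],[0,0,-0.03,0,0],[0,0,-0.015,0,0],[0,0,0,0,0]]'
python3 - <<'E'
from m import *
P=camera_params('wrist'); im=shot('wrist','w9.png'); 
print(proj('wrist',(.6205,.0765,.137),P))
go([.458,-.2505,.2]); 
E
```

```text
t: 23.08
tool_pos: [0.6195, 0.0763, 0.1655]
orientation: [-2.105, -2.33, 0.002]
force: [1.0, 0.5, 0.2]
opening: 0.0927
t: 23.42
tool_pos: [0.6229, 0.0764, 0.2466]
orientation: [2.102, 2.326, 0.01]
force: [0.4, -0.3, 0.7]
opening: 0.093
[272.25277421 209.2094338 ]
t 23.47 pos [0.622  0.0764 0.2435] yaw 0.101 tilt z [ 0.006  0.    -1.   ] F [ 0.3 -0.1 -0.3] open 0.0931 tool delta [-0.3087 -0.1963  0.0425]
```

View pics/w9.png

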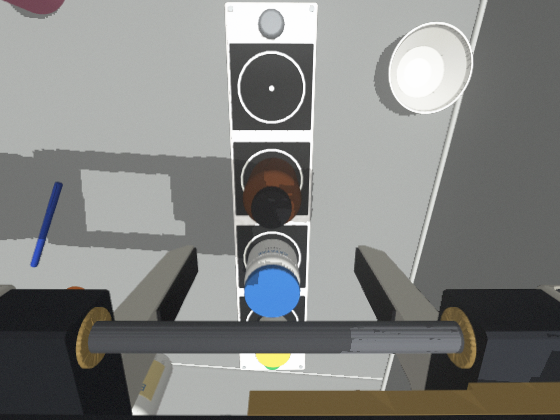

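Brown stands upright on pad b (cap at 271,207; expected 272,209). Before the white bottle I check the pump clearance.

```bash
python3 - <<'E'
from m import *
im=shot('scene','s9.png'); cv2.imwrite('pics/s9z.png',cv2.resize(im[270:420,340:560,::-1],None,fx=3.5,fy=3.5))
im=shot('top','t9.png'); cv2.imwrite('pics/t9z.png',cv2.resize(im[150:350,390:560,::-1],None,fx=3,fy=3))
E
```

```text
(no output)
```

View pics/s9z.png

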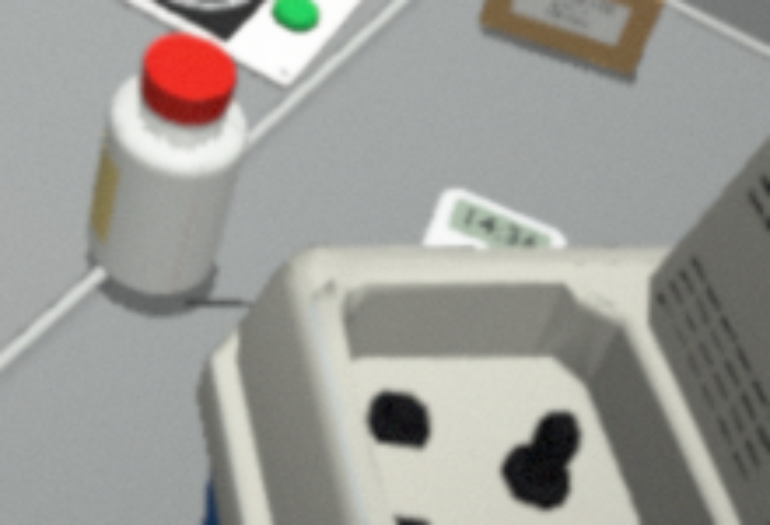

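View pics/t9z.png

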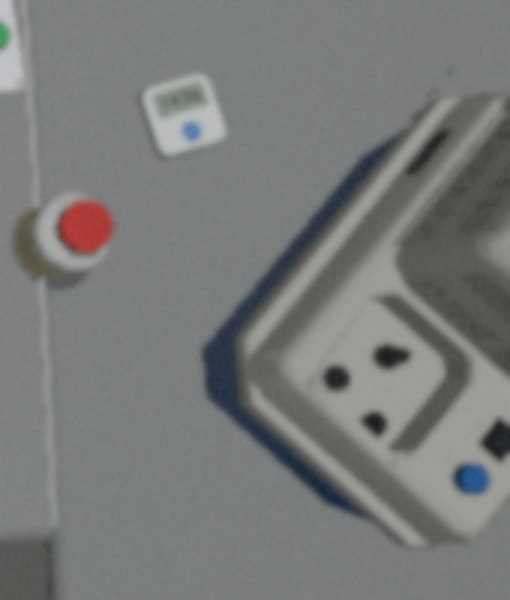

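```bash
python3 -m creep '[[-0.012,-0.0076,0,0,0],[-0.024,-0.0153,0,0,0],[-0.03,-0.0191,0,0,0],[-0.03,-0.0191,0,0,0],[-0.03,-0.0191,0,0,0],[-0.03,-0.0191,0,0,0],[-0.03,-0.0191,0,0,0],[-0.03,-0.0191,0,0,0],[-0.03,-0.0191,0,0,0],[-0.03,-0.0191,0,0,0],[-0.02,-0.0127,0,0,0],[-0.0127,-0.0079,0,0,0]]'
python3 -m creep '[[0,0,0,0,0],[0,0,0,0,0],[0,0,0,0,0],[0,0,0,0,0]]'
python3 - <<'E'
from m import *
P=camera_params('wrist'); im=shot('wrist','w10.png'); 
pts=np.array([proj('wrist',X,P) for X in disc((.458,-.2505),.0215,.135)]); print(pts.min(0),pts.max(0))
cap('wrist',im,'red',(.458,-.2505),P)
go([.458,-.2505,.072]); 
E
```

```text
t: 24.57
tool_pos: [0.4532, -0.2528, 0.2379]
orientation: [-2.107, -2.326, 0.002]
force: [0.0, -0.6, -0.9]
opening: 0.093
t: 24.9
tool_pos: [0.4562, -0.2496, 0.2392]
orientation: [-2.105, -2.331, -0.0]
force: [0.2, -1.7, -0.0]
opening: 0.0929
[253.55905663 188.8871895 ] [302.51861301 235.4042329 ]
wrist red [ 0.4574 -0.2511] area 1858 2000
t 24.95 pos [ 0.4564 -0.2496  0.2394] yaw 0.1024 tilt z [-0.001  0.001 -1.   ] F [-1.3 -0.   0.4] open 0.0928 tool delta [-0.0012  0.0016  0.1674]
```

View pics/w10.png

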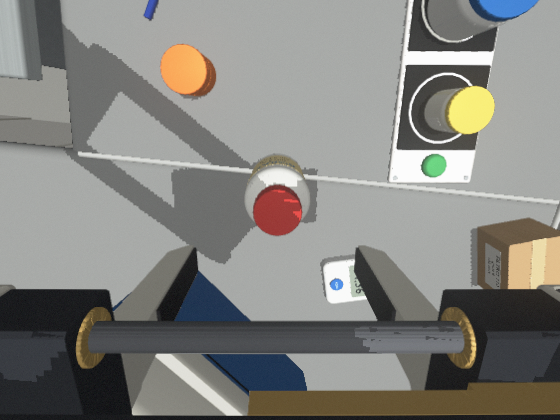

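```bash
python3 - <<'E'
from m import *
P=camera_params('wrist')
for z in(.0,.05,.1,.2):print(z,atz('wrist',(200,272),z,P)[:2],atz('top',(458.5,272),z)[:2],atz('top',(472.5,269),z)[:2])
E
```

```text
0.0 [ 0.36286613 -0.39455818] [ 0.33936981 -0.38749769] [ 0.34608066 -0.42675741]
0.05 [ 0.37359174 -0.36551389] [ 0.33904271 -0.37023988] [ 0.34549894 -0.40801002]
0.1 [ 0.38431734 -0.3364696 ] [ 0.33871561 -0.35298207] [ 0.34491722 -0.38926263]
0.2 [ 0.40576856 -0.27838102] [ 0.3380614  -0.31846645] [ 0.34375377 -0.35176785]
```

```bash
python3 -m creep '[[-0.001,0.0014,0.02,0,0],[0,0,0.025,0,0],[0,0,0.025,0,0],[0,0,0.025,0,0],[0,0,0.025,0,0],[0,0,0.02,0,0],[0,0,0.012,0,0],[0,0,0.008,0,0],[0,0,0.004,0,0],[0,0,0.002,0,0],[0,0,0,0,0],[0,0,0,0,0]]' 
python3 -m creep '[[0,0,0,0,120],[0,0,0,0,120],[0,0,0,0,120],[0,0,0,0,120],[0,0,0,0,120],[0,0,0,0,120],[0,0,0,0,120],[0,0,0,0,120]]' 25
python3 - <<'E'
from m import *
go([.458,.187,.13])
go([.609,.1857,.085])
E
```

```text
t: 25.95
tool_pos: [0.4585, -0.2519, 0.075]
orientation: [2.105, 2.329, 0.0]
force: [-0.6, -0.4, 0.3]
opening: 0.0928
t: 26.62
tool_pos: [0.4578, -0.2516, 0.0741]
orientation: [2.106, 2.33, -0.0]
force: [-1.1, -0.5, 3.9]
opening: 0.0661
t 26.62 pos [ 0.4578 -0.2516  0.0741] yaw 0.1009 tilt z [ 0. -0. -1.] F [-1.1 -0.5  3.9] open 0.0661 tool delta [ 0.4363  0.0444 -0.056 ]
t 26.62 pos [ 0.4578 -0.2516  0.0741] yaw 0.1009 tilt z [ 0. -0. -1.] F [-1.1 -0.5  3.9] open 0.0661 tool delta [ 0.4198  0.1945 -0.011 ]
```

```bash
python3 -m creep '[[0,0,-0.005,0,120],[0,0,-0.012,0,120],[0,0,-0.016,0,120],[0,0,-0.015,0,120],[0,0,-0.009,0,120],[0,0,-0.003,0,120],[0.01,0.001,0,0,120],[0.018,0.0018,0,0,120],[0.024,0.0024,0,0,120],[0.028,0.0028,0,0,120],[0.028,0.0028,0,0,120],[0.028,0.0028,0,0,120]]'
python3 -m creep '[[0.028,0.0028,0,0,120],[0.028,0.0028,0,0,120],[0.028,0.0028,0,0,120],[0.028,0.0028,0,0,120],[0.028,0.0028,0,0,120],[0.028,0.0028,0,0,120],[0.028,0.0028,0,0,120],[0.028,0.0028,0,0,120],[0.026,0.0026,0,0,120],[0.02,0.002,0,0,120],[0.012,0.0012,0,0,120],[0.006,0.001,0,0,120]]'
python3 - <<'E'
from m import *
go([.609,.1857,.0861])
E
```

```text
t: 27.62
tool_pos: [0.4563, -0.1127, 0.1325]
orientation: [-2.106, -2.329, 0.001]
force: [0.3, 0.7, -2.7]
opening: 0.0661
t: 28.62
tool_pos: [0.4563, 0.1763, 0.1329]
orientation: [-2.103, -2.332, 0.002]
force: [-0.9, 1.3, -2.6]
opening: 0.0659
t 28.62 pos [0.4563 0.1763 0.1329] yaw 0.103 tilt z [-0.002 -0.    -1.   ] F [-0.9  1.3 -2.6] open 0.0659 tool delta [-0.0063  0.1529  0.0465]
```

```bash
python3 -m creep '[[-0.001,0.006,0,0,120],[-0.001,0.012,0,0,120],[-0.001,0.018,0,0,120],[-0.001,0.02,0,0,120],[-0.001,0.02,0,0,120],[-0.001,0.02,0,0,120],[0,0.02,0,0,120],[0,0.016,0,0,120],[0,0.01,0,0,120],[0,0.006,0,0,120],[0,0.003,0,0,120],[0,0,0,0,120]]'
python3 -m creep '[[0,0,0,0,120],[0,0,0,0,120],[0,0,0,0,120]]'
python3 - <<'E'
from m import *
P=camera_params('wrist'); im=shot('wrist','w11.png')
s=read_state()['tool_pos']; pts=np.array([proj('wrist',X,P) for X in disc(s,.0215,s[2]+.135-.0741)]); print(pts.min(0),pts.max(0))
go([.609,.1857,.0861])
E
```

```text
t: 29.62
tool_pos: [0.6087, 0.183, 0.1334]
orientation: [-2.108, -2.329, 0.001]
force: [-0.8, 0.2, -3.6]
opening: 0.066
t: 29.87
tool_pos: [0.6079, 0.1839, 0.1339]
orientation: [-2.106, -2.331, 0.0]
force: [1.3, 0.8, -3.7]
opening: 0.066
[218.68903083 299.88193349] [335.03197855 394.65681297]
t 29.92 pos [0.608 0.184 0.134] yaw 0.1012 tilt z [-0. -0. -1.] F [-0.1 -0.9 -2.3] open 0.066 tool delta [0.0016 0.0012 0.0479]
```

View pics/w11.png

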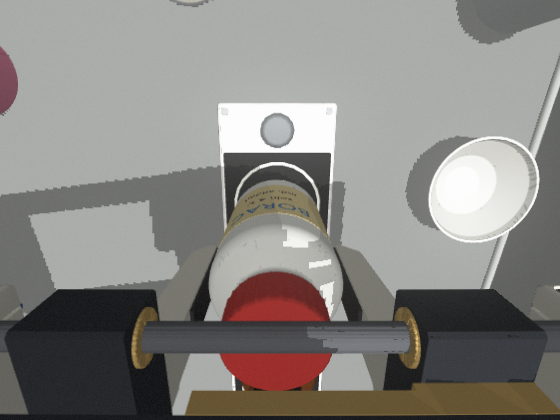

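The held bottle is about 1.5 mm toward +y of the TCP (cap edge at row 388 against 394), so the y shift isn't needed. Lowering.

```bash
python3 -m creep '[[0,0.0005,0.01,0,120],[0,0,0.012,0,120],[0,0,0.01,0,120],[0,0,0.007,0,120],[0,0,0.004,0,120],[0,0,0.002,0,120],[0,0,0.001,0,120],[0,0,0,0,120],[0,0,0,0,120]]'
python3 - <<'E'
from m import *
go([.609,.1845,.0861])
E
```

```text
t: 30.67
tool_pos: [0.6093, 0.1841, 0.0884]
orientation: [2.106, 2.33, 0.001]
force: [-0.1, -0.0, -3.9]
opening: 0.0663
t 30.67 pos [0.6093 0.1841 0.0884] yaw 0.101 tilt z [ 0.001  0.    -1.   ] F [-0.1 -0.  -3.9] open 0.0663 tool delta [ 0.0004 -0.0003  0.0023]
```

```bash
python3 -m creep '[[0,0,0.0015,0,120],[0,0,0.001,0,120],[0,0,0,0,120],[0,0,0,0,120],[0,0,0,0,60],[0,0,0,0,30],[0,0,0,0,0],[0,0,0,0,0],[0,0,0,0,0],[0,0,-0.01,0,0],[0,0,-0.02,0,0],[0,0,-0.03,0,0]]'
python3 -m creep '[[0,0,-0.03,0,0],[0,0,-0.03,0,0],[0,0,-0.02,0,0],[-0.02,-0.03,0,0,0],[-0.02,-0.03,0,0,0],[-0.02,-0.03,0,0,0],[-0.02,-0.03,0,0,0],[-0.02,-0.03,0,0,0],[0,0,0,0,0],[0,0,0,0,0],[0,0,0,0,0]]'
python3 - <<'E'
from m import *
im=shot('wrist','w12.png'); P=camera_params('wrist')
for X in [(.609,.1857,.147),(.6205,.0765,.137),(.6314,-.0333,.094),(.6424,-.1424,.068)]: print(proj('wrist',X,P).round(0),proj('scene',X).round(0))
im=shot('scene','s12.png'); cv2.imwrite('pics/s12z.png',cv2.resize(im[130:330,230:470,::-1],None,fx=3,fy=3,interpolation=cv2.INTER_CUBIC))
go([.5,0,.2])
E
```

```text
t: 31.67
tool_pos: [0.6067, 0.1835, 0.1432]
orientation: [-2.104, -2.328, 0.007]
force: [-0.5, 0.6, -1.0]
opening: 0.0931
t: 32.58
tool_pos: [0.4704, 0.0695, 0.2265]
orientation: [2.106, 2.329, 0.003]
force: [-0.2, -0.1, -0.0]
opening: 0.0929
[487.  86.] [285. 157.]
[454. 226.] [320. 176.]
[414. 308.] [358. 210.]
[393. 369.] [400. 240.]
t 32.68 pos [0.4707 0.0699 0.2261] yaw 0.1015 tilt z [ 0.001  0.    -1.   ] F [0.7 0.9 0.4] open 0.0928 tool delta [-0.0725  0.022   0.0261]
```

View pics/w12.png

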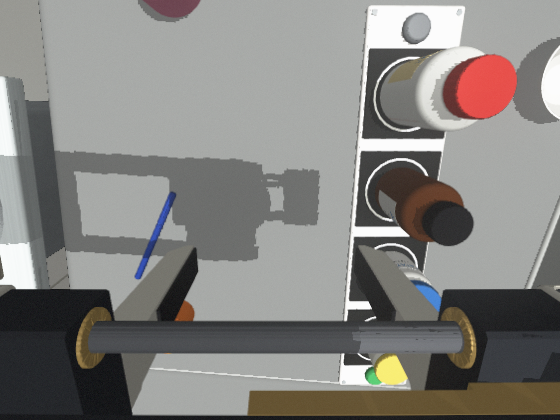

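View pics/s12z.png

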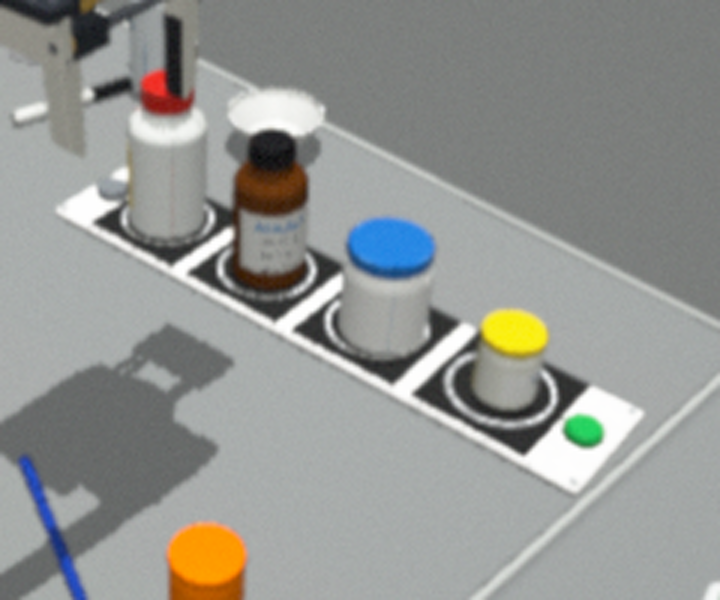

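```bash
python3 -m creep '[[0.01,-0.02,0,0,0],[0.03,-0.03,-0.01,0,0],[0.04,-0.03,-0.01,0,0],[0.04,-0.01,0,0,0],[0.04,0,0,0,0],[0.04,0,0,0,0],[0.04,0,0,0,0],[0.04,0,0,0,0],[0.02,0,0,0,0],[0,0,0,0,0],[0,0,0,0,0],[0,0,0,0,0]]'
python3 - <<'E'
from m import *
t={'top':dict(yellow=(.6406,-.143),blue=(.6297,-.0338),red=(.608,.1854)),'scene':dict(yellow=(.6442,-.1417),blue=(.6331,-.0322),red=(.6109,.1873))}
for c in t:
    im=shot(c,f'{c}13.png')
    for col,g in t[c].items(): x=cap(c,im,col,g,zoff=.012); print('   off mm',np.round((x-g)*1000,1))
    pts=[ [proj(c,X).round(1) for X in [(gx,gy,.012)]] for gx,gy in t[c].values()]; print(pts)
    y0,x0=(130,200) if c=='top' else (130,230)
    vis=cv2.resize(im[y0:y0+140 if c=='top' else y0+190,x0:x0+240,::-1],None,fx=3,fy=3,interpolation=cv2.INTER_CUBIC)
    B={(.036/2,.125):'br'}
    G=dict(t[c]); G['brown']=(.6188,.0762) if c=='top' else (.6222,.0773)
    dim=dict(yellow=(.024,.056),blue=(.034,.082),red=(.0335,.09),brown=(.03,.08))
    for n,g in G.items():
        r,h=dim[n]
        P2=np.array([proj(c,X) for X in np.r_[disc(g,r,.012),disc(g,r,.012+h)]],np.float32)
        hull=((cv2.convexHull(P2)[:,0]-[x0,y0]+.5)*3-.5).astype(np.int32)
        cv2.polylines(vis,[hull],True,(0,255,0),1)
    cv2.imwrite(f'pics/v_{c}.png',vis)
print(read_state()['t'])
E
```

```text
t: 33.68
tool_pos: [0.3577, 0.351, 0.2428]
orientation: [2.105, 2.332, -0.002]
force: [0.6, 0.3, -0.2]
opening: 0.0927
top yellow [ 0.643  -0.1453] area 242 274
   off mm [ 2.4 -2.3]
top blue [ 0.6315 -0.0379] area 430 565
   off mm [ 1.8 -4.1]
top red [0.6087 0.1846] area 207 261
   off mm [ 0.7 -0.8]
[[array([363.9, 164.4])], [array([324.3, 169.4])], [array([244.6, 179.5])]]
scene yellow [ 0.6477 -0.1421] area 273 354
   off mm [ 3.5 -0.4]
scene blue [ 0.6369 -0.0336] area 442 602
   off mm [ 3.8 -1.4]
scene red [0.6119 0.188 ] area 214 241
   off mm [1.  0.7]
[[array([396.5, 258.7])], [array([355.2, 237.6])], [array([285.5, 202. ])]]
33.7833
```

View pics/v_top.png

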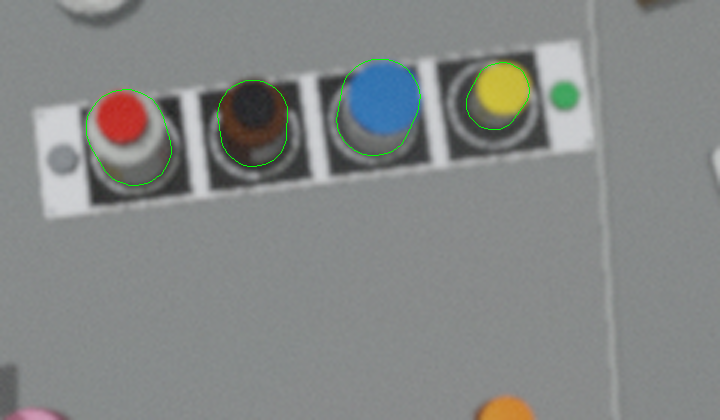

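View pics/v_scene.png

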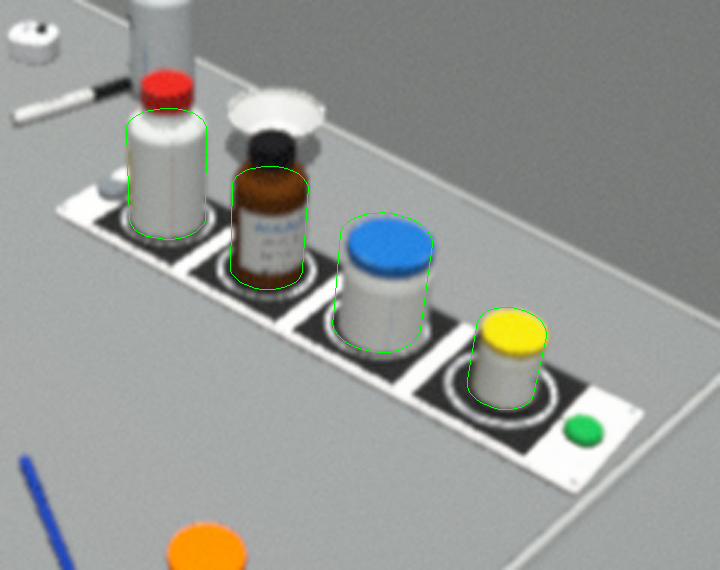

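Both overlays show each container upright inside its ring. White and brown sit within about 1–2 mm of centre, and tub and pot are about 3 mm off. Handing in.

```bash
python3 - <<'E'
from plant import *
print(close_job())
E
```

```text
the job is handed in; nothing more can be done
None
```

All four containers stand upright on their pads in height order, and I handed the job in at about 34 s of the 112 s limit. Green was at the right end, so the small pot is on pad d, the tub on pad c, the brown bottle on pad b and the white bottle on pad a next to grey.

**Final checks:** the top and scene pictures, with outlines drawn at the pad centres, show every container inside its ring.
- **White and brown bottles:** they are within about 1–2 mm of the middle. White was measured; brown was judged from the outline only.
- **Tub and small pot:** they came out about 2–4.5 mm off centre, mostly away from the robot. I did not correct this. Part of it may be my colour detection, which caught only part of each cap.
- **Camera disagreement:** the two fixed cameras disagreed by 3–4 mm on absolute positions. I used their average for most positions, and the wrist camera agreed with it on the pad centres to about 1–2 mm.
- **Flask, pink tub and orange pot:** I never moved against them. I did not re-measure their positions at the end.
- **Forces:** the highest I saw was about 6 N on the wrist, read only at the end of moves. At hand-in the gripper was open and clear of everything.

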